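# Put the forming blocks back in their labelled bays

## Task

Two steel forming blocks have been left out on the jeweller's bench: one with a single large round hollow in its top, one with three grooves. Put each back in the tray, lying flat and right way up on the floor of the bay whose brass plate shows its sign (one disc, three bars); set them down rather than letting them fall, and leave the block already in the tray and the other things on the bench where they are.

Things in the scene. Friction and masses are not known exactly. Their poses are not given: they have to be found in the camera images.
- block_cup: steel block, a plain box 38 along its own x, 56 along its own y, 34 high, about 0.5 kg. Origin at the centre of its underside, z up. Top face: one round hollow, 28 across and 11 deep, in the middle. Lies on the bench, to the left or right in front of the tray.
- block_grooves: steel block, a plain box 38 along its own x, 56 along its own y, 34 high, about 0.5 kg. Origin at the centre of its underside, z up. Top face: three straight parallel grooves 7 to 9 wide and 10 deep, running along x (the short way), so the top 10 mm are four ribs. Lies on the bench, to the left or right in front of the tray.
- block_four: steel block, a plain box 38 along its own x, 56 along its own y, 34 high, about 0.5 kg. Origin at the centre of its underside, z up. Top face: four small round hollows, 12 across, two by two. Already home in its bay, to be left there.
- bay_cup: wooden bay on the tray; open pocket, inside 54 (x) by 72 (y), centred on the origin, which is 6 above the bench; pocket floor 4, wall rims 14 above the origin; walls 6 thick. On its -x side, from x=-27 to -67, a level ledge (top 14 above the origin) with a brass plate 28 x 64; its black raised sign: one disc 20 across.
- bay_grooves: wooden bay on the tray; open pocket, inside 54 (x) by 72 (y), centred on the origin, which is 6 above the bench; pocket floor 4, wall rims 14 above the origin; walls 6 thick. On its -x side, from x=-27 to -67, a level ledge (top 14 above the origin) with a brass plate 28 x 64; its black raised sign: three parallel bars 18 long, 5 wide.
- bay_four: wooden bay on the tray; open pocket, inside 54 (x) by 72 (y), centred on the origin, which is 6 above the bench; pocket floor 4, wall rims 14 above the origin; walls 6 thick. On its -x side, from x=-27 to -67, a level ledge (top 14 above the origin) with a brass plate 28 x 64; its black raised sign: four dots 9 across. Occupied by block_four.
- rack: fixed tray: dark wooden base board, 118 (x) by 270 (y) by 6 high, from x=-73 to x=45 about its origin. It carries the three bays side by side, centres 88 apart along y, in any order, all with its yaw; the sign on each bay's plate (nearest the robot) shows the top of the block that lives there. Origin on the bench, under the middle pocket's centre.
- jar: closed clear jar with a blue lid, 56 across, 55 high, origin at its foot; bystander.
- card_box: white lidded card box 73 x 93 x 35 high, origin at its underside's centre; bystander.
- ring_clamp: wooden ring clamp (two jaws and a brass collar) lying on the bench between the loose blocks, 116 long along its own x, 26 wide, 21 high, origin at its underside's centre; bystander.
Mind the look-alikes: they are no part of the job. Leave any turquoise look-alike of the block_cup alone.

How it is judged:
At the end, for the whole second after the job is handed in: Each of the three blocks rests in the bay that bears its sign: within 12 mm of the bay's centre, underside on the pocket floor (no more than 2.5 mm above it), upright within 0.12 rad, long side along the bay within 0.4 rad, at rest (under 0.02 m/s) (x of block_cup in the frame of bay_cup between -0.012 and 0.012 m and y of block_cup in the frame of bay_cup between -0.012 and 0.012 m and z of block_cup in the frame of bay_cup between 0.001 and 0.0065 m and angle between each of block_cup, block_grooves, block_four's own z axis and vertical below 0.12 rad and angle between the y axis of block_cup and the y axis of bay_cup, either way round below 0.4 rad and linear speed of each of block_cup, block_grooves, block_four below 0.02 m/s and x of block_grooves in the frame of bay_grooves between -0.012 and 0.012 m and y of block_grooves in the frame of bay_grooves between -0.012 and 0.012 m and z of block_grooves in the frame of bay_grooves between 0.001 and 0.0065 m and angle between the y axis of block_grooves and the y axis of bay_grooves, either way round below 0.4 rad and x of block_four in the frame of bay_four between -0.012 and 0.012 m and y of block_four in the frame of bay_four between -0.012 and 0.012 m and z of block_four in the frame of bay_four between 0.001 and 0.0065 m and angle between the y axis of block_four and the y axis of bay_four, either way round below 0.4 rad); the robot touches nothing.
It fails at once if a forming block is let fall (moves faster than 0.65 m/s, about a 20 mm fall, while the fingers do not touch it) (linear speed of block_cup above 0.65 m/s and contact force between the fingers and block_cup below 0.05 N).
It fails at once if a forming block is let fall (moves faster than 0.65 m/s, about a 20 mm fall, while the fingers do not touch it) (linear speed of block_grooves above 0.65 m/s and contact force between the fingers and block_grooves below 0.05 N).
It fails at once if the block already in the tray is shifted by more than 25 mm (distance of block_four from where it was at the start of the episode above 0.025 m).
It fails at once if the jar, the card box or the ring clamp is shifted by more than 25 mm (distance of any of jar, card_box, ring_clamp from where it was at the start of the episode above 0.025 m).
It also fails if it takes over 48 s, if anything falls off the work surface, if the arm or the gripper's body presses on something with over 40 N, if the wrist force passes 120 N, or if a joint passes its speed limit or range.

## Robot

A 6-joint arm with a two-finger parallel gripper is mounted at the origin on the work surface. World frame = base frame: x ahead of the robot, y to its left, z up, the work surface at z = 0. Lengths are in m, angles in rad, forces in N, time in s.
With the tool pointing down it reaches from about 0.275 to 1 m from the base axis. Payload 8.4 kg.
Tool frame: the origin (TCP) lies between the finger pads; the fingertips stand 14 mm ahead of it and the grasp point (between the pads) lies 5 mm behind it; z points along the fingers, y is the line along which they close (so a half turn about z gives the same grasp; the last joint's range is limited). The gripper opens to 85 mm and grips with 20 to 120 N. Pads are 22 mm wide; open, the fingers measure 114 mm over their backs; the gripper's body (76 mm by 85 mm) begins 54 mm behind the grasp point. The pads swing forward as they close: fully open they stand 13 mm farther back than shut.
Start: joints at [-1.249, 0.353, 1.633, -0, 1.155, -0.002], TCP at [0.199, -0.593, 0.245] pointing down, gripper open.
Joint ranges: [-2.63, 2.63], [-0.92, 2.1], [0.06, 2.66], [-1.3, 4.44], [0, 2.69], [-3.02, 3.02]. Speed limits (rad/s): [2.22, 2.22, 2.79, 3.14, 3.14, 3.14].

## Interface

Orientations are given as a 3x3 rotation matrix whose columns are the frame's x, y, z axes.
In Python, from station import status, eyes, workorder gives the robot as it stands. The module is installed in compiled form; this text tells all that it offers.
- The arm moves only by the tool send_rows, never from a script. Its argument "steps" is a list of rows, each an object with "delta_pos": the shift along the tool's x, y, z in units of 40 mm (1.0 is 40 mm), a list of three; "rotation": the turn, a rotation vector about the tool's x, y, z in units of 8 degrees (1.0 is 8 degrees), a list of three; "grip": the opening, from 0 (shut) to 1 (fully open). In form: [{"delta_pos": [tx, ty, tz], "rotation": [wx, wy, wz], "grip": grip}, ...]. A call has 1 to 20 rows; each row is the pose to reach, as a shift and turn from the pose commanded when the call began, along the tool's axes at that moment; what a row does not reach only later rows make up. A row lasts 1/10 s, in which the tool goes at most 50 mm and 8.59 degrees, less where a joint would pass 70% of its speed; a pose out of reach is approached as far as the arm can. A call with a gripper value outside its range is refused whole. The fingers move at their own pace and stop on an object; "squeeze" is the grip in N (left out, the last holds). Time passes only in rows, so rows that repeat a pose let the fingers close. It gives the time, the measured TCP pose, the force, the opening and the grip force at its end, in the units of the state.
- status.get_obs(): the state, without advancing time (a new reading comes with each control period).
- eyes.capture(name): name is "scene" or "top" or "wrist"; returns a dict with "frame" (400x640x3 uint8, red, green, blue), "mtx" (3x3 intrinsics, pixels), "k1" (the pictures are not rectified: a ray, as slopes to the right and down, at radius r is drawn at 1 + k1 r^2 times it, then the intrinsics apply), "eye" and "rotation" of the camera in the world; the wrist camera has in their place "T_tool_cam" (4x4, takes a point from camera to tool coordinates, whose origin is the TCP and whose axes are the flange's). Camera axes: x right, y down, z forward; pixel columns grow to the right and rows downward; lengths in m; the calibration is good to about 2 mm. A picture is of the moment at which its call begins: read the wrist's pose just before it. There is no depth.
- workorder.sign_off(): hands the job in; it is judged then, once.
The state is a dict: "time": time; "joint_pos": joint angles; "joint_velocities": joint speeds; "joint_efforts": joint torques, N m; "tool_pos": TCP position; "orientation": TCP orientation; "force": force on the tool from outside, world axes, zero at the start; "wrist_torque": the same for the moment, N m; "width": opening from 0.0 (shut) to 1.0 (fully open); "finger_force": force on a finger pad.
Only numpy, scipy, OpenCV 4.12 (cv2) and the standard library are available. Lean on these libraries where they do the work, as an engineer would, in place of code of your own. Each camera call takes 0.05 s, during which the arm holds its last target. There are 200 camera calls.

## Working session

There is one attempt and no reset: what is moved stays moved. The work goes in short steps, Python scripts to look and compute and a tool call to move; the robot and the scene stay as the last step left them, time stands still between calls to the robot, and variables do not carry over. Pictures are saved under pics/ and viewed, at most 10 in all, crops included, and the job is handed in when it is done.

Besides the shell and the picture viewer there is one more tool, called after "Request:" in YAML: its name, and indented under it one key for each argument. send_rows: Moves the arm, as the interface text tells. Its arguments: {"type":"object","properties":{"steps":{"type":"array"},"squeeze":{"type":"number"}},"required":["steps"]}

```bash
mkdir -p pics; cat > h.py <<'E'
import numpy as np, cv2, pickle
from station import status, eyes, workorder
def snap(name,fn):
    o=status.get_obs(); c=eyes.capture(name)
    if name=='wrist':
        T=np.eye(4);T[:3,:3]=o['orientation'];T[:3,3]=o['tool_pos'];W=T@np.array(c['T_tool_cam']);c['eye']=W[:3,3];c['rotation']=W[:3,:3]
    cv2.imwrite(f'pics/{fn}.png',c['frame'][:,:,::-1]); pickle.dump(c,open(f'pics/{fn}.pkl','wb')); return c
def load(fn): return pickle.load(open(f'pics/{fn}.pkl','rb'))
def px2w(c,pts,z):
    K=np.array(c['mtx']);R=np.array(c['rotation']);out=[]
    for u,v in pts:
        d=np.array([(u-K[0,2])/K[0,0],(v-K[1,2])/K[1,1]]);s=d.copy()
        for _ in range(30): s=d/(1+c['k1']*(s@s))
        r=R@np.array([s[0],s[1],1]);out.append(np.array(c['eye'])+r*(z-c['eye'][2])/r[2])
    return np.array(out)
E
python3 - <<'E'
from h import *
for n in('top','scene'):
    c=snap(n,n+'1');print(n,c['eye'],c['k1'],c['mtx'][0][0])
o=status.get_obs();print(o['tool_pos'],o['orientation'],o['width'],o['time'])
E
```

```text
top [ 0.35461156 -0.00351542  0.89148503] -0.07881213157411428 376.5511519999188
scene [ 1.07725923 -0.60707232  0.66656898] -0.06107514778030234 380.9985725636841
[ 0.19870145 -0.59212162  0.24462346] [[ 9.48039072e-01  3.18153652e-01 -4.14898288e-04]
 [ 3.18153922e-01 -9.48038305e-01  1.20582332e-03]
 [-9.70237696e-06 -1.27516914e-03 -9.99999187e-01]] 1.0004769418970663 0.1
```

View pics/top1.png

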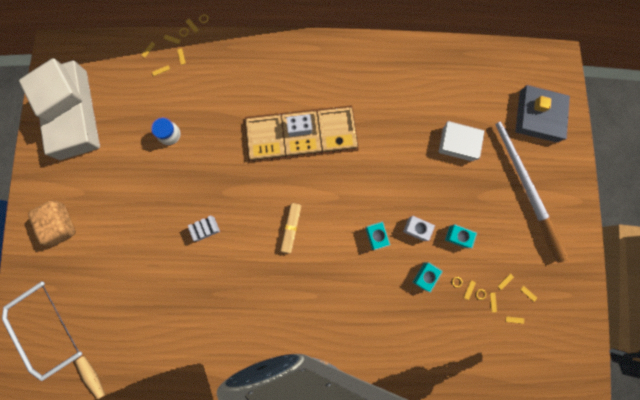

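View pics/scene1.png

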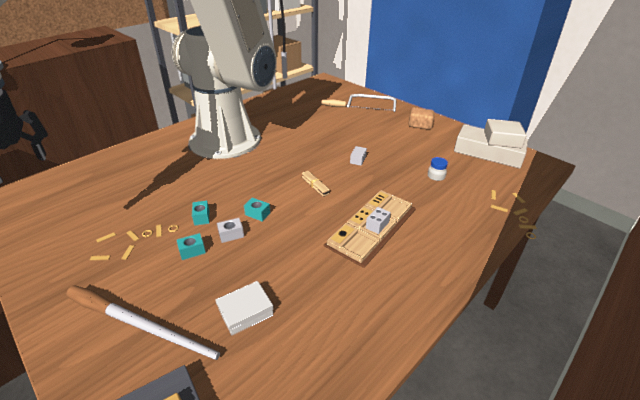

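The bench layout is clear in the top view. The grooved block is near (204,229) and the steel cup block near (420,229), with three turquoise look-alikes around the cup block. The tray runs from (246,135) to (357,130): bars on the left, four dots in the middle, disc on the right. I'll enlarge it to read the corners.

```bash
python3 - <<'E'
import cv2,numpy as np
f=cv2.imread('pics/top1.png')
def up(u,v,w,h,s): 
    return cv2.resize(f[v:v+h,u:u+w],None,fx=s,fy=s,interpolation=cv2.INTER_CUBIC)
a=up(235,100,130,66,6) #780x396
b=up(175,205,60,50,4);c=up(350,205,135,50,4) # 240x200, 540x200
cv2.imwrite('pics/crop1.png',np.vstack([a,np.hstack([b,c])]))
E
```

```text
(no output)
```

View pics/crop1.png

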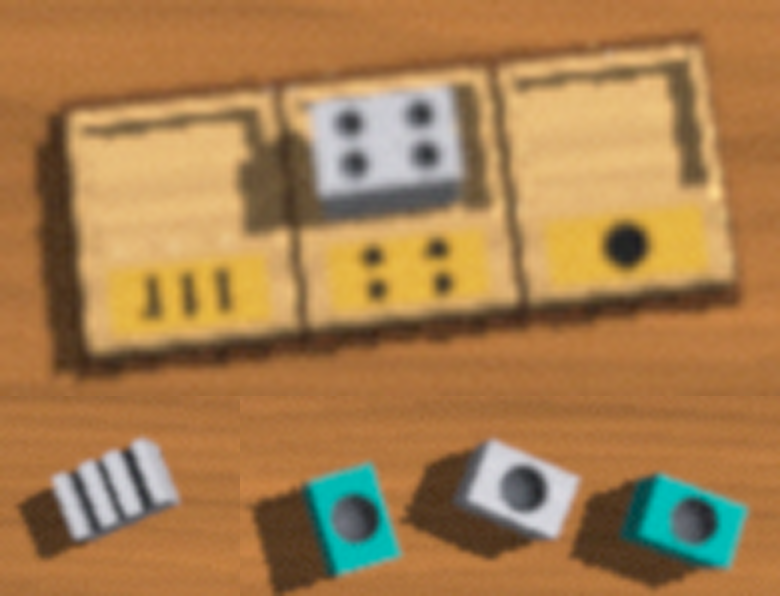

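The enlarged crop (tray at 6x, blocks at 4x) gives these corners:
- **Tray rim:** (68,112), (700,42), (733,298), (90,355).
- **Grooved block top:** (55,478), (150,438), (178,498), (78,540).
- **Cup block top:** (490,440), (580,480), (557,538), (468,495).

There is a turquoise block on each side of the cup block.

```bash
python3 - <<'E'
from h import *
np.set_printoptions(precision=4,suppress=True)
c=load('top1')
def w(p,z): p=np.array(p,float)-.0;return px2w(c,p,z)
t=w([(235+x/6-.4,100+y/6-.4) for x,y in [(68,112),(700,42),(733,298),(90,355)]],.02)
print('tray',t[:,:2].tolist())
m=(t[0]+t[3])/2-(t[1]+t[2])/2; yaw=np.arctan2(m[1],m[0])-np.pi/2
R=np.array([[np.cos(yaw),-np.sin(yaw)],[np.sin(yaw),np.cos(yaw)]])
o=t.mean(0)[:2]+R@[.017,0]
print('len',np.linalg.norm(m),'yaw',yaw,'o',o,'barbay',o+R@[0,.088],'discbay',o+R@[0,-.088])
for n,q in dict(gr=[(55,478),(150,438),(178,498),(78,540)],cup=[(490,440),(580,480),(557,538),(468,495)],tR=[(655,475),(748,508),(730,568),(640,535)],tL=[(310,490),(372,465),(400,555),(338,577)]).items():
    b=w([((175+x/4 if n=='gr' else 350+(x-240)/4)-.4,205+(y-396)/4-.4) for x,y in q],.034)[:,:2]
    e=[np.linalg.norm(b[i]-b[i-1]) for i in range(4)]
    l=b[1]-b[0] if n!='tL' else b[2]-b[1]
    print(n,b.mean(0),e,'long',np.degrees(np.arctan2(l[1],l[0])))
E
```

```text
tray [[0.682785552157407, 0.14950319089053282], [0.7178560376347329, -0.10693555944846472], [0.6095568177182578, -0.11964434157114365], [0.5814927369842572, 0.13611646782835246]]
len 0.2580379635087631 yaw 0.12264303022761358 o [0.6648 0.0168] barbay [0.654  0.1042] discbay [ 0.6756 -0.0705]
gr [0.4147 0.2331] [np.float64(0.03819716092289273), np.float64(0.05862179495703971), np.float64(0.038406630517042156), np.float64(0.06130279531838791)] long -65.90940429433827
cup [ 0.4221 -0.2647] [np.float64(0.03472088230834805), np.float64(0.0569972642484475), np.float64(0.036555855120457), np.float64(0.05677413442774321)] long -113.31544746011544
tR [ 0.4039 -0.3645] [np.float64(0.03627356356573089), np.float64(0.05815111046805511), np.float64(0.03691377588885691), np.float64(0.05609650589402319)] long -108.73930994078891
tL [ 0.4019 -0.1663] [np.float64(0.051660273921714725), np.float64(0.03885743800492127), np.float64(0.05351760564852499), np.float64(0.03792744103116345)] long -163.21175666858758
```

Request:
send_rows:
  steps:
    - {"delta_pos": [7.9,-6.0,1.1],"rotation": [0,0,-6.0],"grip": 1}
    - {"delta_pos": [7.9,-6.0,1.1],"rotation": [0,0,-6.0],"grip": 1}
    - {"delta_pos": [7.9,-6.0,1.1],"rotation": [0,0,-6.0],"grip": 1}
    - {"delta_pos": [7.9,-6.0,1.1],"rotation": [0,0,-6.0],"grip": 1}
    - {"delta_pos": [7.9,-6.0,1.1],"rotation": [0,0,-6.0],"grip": 1}
    - {"delta_pos": [7.9,-6.0,1.1],"rotation": [0,0,-6.0],"grip": 1}
    - {"delta_pos": [7.9,-6.0,1.1],"rotation": [0,0,-6.0],"grip": 1}
    - {"delta_pos": [7.9,-6.0,1.1],"rotation": [0,0,-6.0],"grip": 1}
    - {"delta_pos": [7.9,-6.0,1.1],"rotation": [0,0,-6.0],"grip": 1}
    - {"delta_pos": [7.9,-6.0,1.1],"rotation": [0,0,-6.0],"grip": 1}
    - {"delta_pos": [7.9,-6.0,1.1],"rotation": [0,0,-6.0],"grip": 1}
    - {"delta_pos": [7.9,-6.0,1.1],"rotation": [0,0,-6.0],"grip": 1}
    - {"delta_pos": [7.9,-6.0,1.1],"rotation": [0,0,-6.0],"grip": 1}
    - {"delta_pos": [7.9,-6.0,1.1],"rotation": [0,0,-6.0],"grip": 1}
    - {"delta_pos": [7.9,-6.0,1.1],"rotation": [0,0,-6.0],"grip": 1}

```text
time: 1.6
tool_pos: [0.4218, -0.265, 0.2013]
orientation: [[0.399, 0.917, 0.0], [0.917, -0.399, -0.0], [-0.0, 0.0, -1.0]]
force: [0.5, 0.4, -0.4]
width: 1.0
finger_force: 0.0
```

```bash
cat >> h.py <<'E'
def to(x,y,z,deg):
    o=status.get_obs();R=np.array(o['orientation']);a=np.radians(deg)
    Y=np.array([np.cos(a),np.sin(a),0]);Y=Y if Y@R[:,1]>0 else -Y
    Z=np.array([0,0,-1.]);T=np.c_[np.cross(Y,Z),Y,Z]
    d=R.T@(np.array([x,y,z])-o['tool_pos'])/.04
    r=np.degrees(cv2.Rodrigues(R.T@T)[0].ravel())/8
    print('delta',d.round(2),'rot',r.round(2),'t',o['time'])
E
python3 - <<'E'
from h import *
c=snap('wrist','w1');o=status.get_obs();print(o['tool_pos'],o['orientation'],o['time'],c['T_tool_cam'])
E
```

```text
[ 0.42186139 -0.26483735  0.2013266 ] [[ 3.98638546e-01  9.17108121e-01  5.46114414e-05]
 [ 9.17108123e-01 -3.98638543e-01 -5.93011773e-05]
 [-3.26153659e-05  7.37243316e-05 -9.99999997e-01]] 1.65 [[ 1.64835676e-03 -9.62253820e-01 -2.72148615e-01  6.79092179e-02]
 [ 9.99998594e-01  1.67011430e-03  1.51683944e-04  2.39623028e-04]
 [ 3.08560838e-04 -2.72148482e-01  9.62255220e-01 -1.28805390e-01]
 [ 0.00000000e+00  0.00000000e+00  0.00000000e+00  1.00000000e+00]]
```

View pics/w1.png

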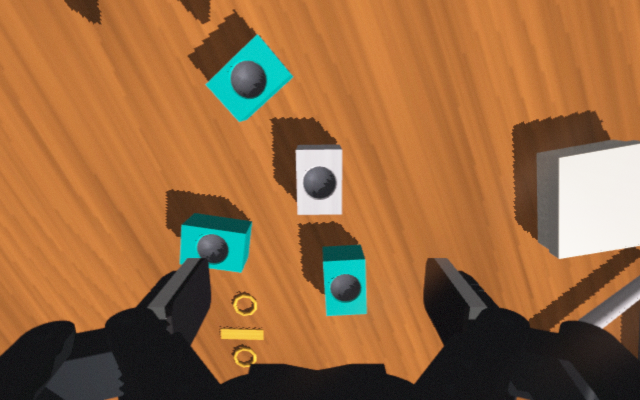

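The wrist view shows the steel cup block square to the gripper. Its top corners are about (296,151), (342,150), (342,214) and (297,214). The nearest turquoise block on the left has its inner edge at (250,222)–(242,271).

```bash
python3 - <<'E'
from h import *
np.set_printoptions(precision=4,suppress=True)
c=load('w1')
b=px2w(c,[(296,151),(342,150),(342,214),(297,214)],.034)[:,:2];print(b.mean(0),[np.linalg.norm(b[i]-b[i-1]) for i in range(4)])
l=b[0]+b[1]-b[2]-b[3];a=np.degrees(np.arctan2(l[1],l[0]));print('long',a)
t=px2w(c,[(250,222),(242,271),(323,258),(366,258)],.034)[:,:2]
u=np.array([np.cos(np.radians(a)),np.sin(np.radians(a))]);s=np.array([u[1],-u[0]])
print('turq in block frame (short,long)',[( (p-b.mean(0))@s,(p-b.mean(0))@u) for p in t])
m=b.mean(0);to(m[0],m[1],.09,a-90);to(m[0],m[1],.028,a-90)
E
```

```text
[ 0.4237 -0.2664] [np.float64(0.05444300840700801), np.float64(0.03783976769651827), np.float64(0.055274020354575196), np.float64(0.038872579416850794)]
long 67.13578537894794
turq in block frame (short,long) [(np.float64(-0.06048420456251454), np.float64(-0.0341583287423993)), (np.float64(-0.07055725197456889), np.float64(-0.08095116108668965)), (np.float64(0.0028180529551929396), np.float64(-0.06882935481929256)), (np.float64(0.04131123780729303), np.float64(-0.06920032954575572))]
delta [-0.02  0.06  2.78] rot [ 0.    0.   -0.08] t 1.65
delta [-0.02  0.06  4.33] rot [ 0.    0.   -0.08] t 1.65
```

Request:
send_rows:
  steps:
    - {"delta_pos": [0,0.06,1.0],"rotation": [0,0,-0.1],"grip": 1}
    - {"delta_pos": [0,0.06,2.0],"rotation": [0,0,-0.1],"grip": 1}
    - {"delta_pos": [0,0.06,2.8],"rotation": [0,0,-0.1],"grip": 1}
    - {"delta_pos": [0,0.06,3.3],"rotation": [0,0,-0.1],"grip": 1}
    - {"delta_pos": [0,0.06,3.8],"rotation": [0,0,-0.1],"grip": 1}
    - {"delta_pos": [0,0.06,4.1],"rotation": [0,0,-0.1],"grip": 1}
    - {"delta_pos": [0,0.06,4.33],"rotation": [0,0,-0.1],"grip": 1}
    - {"delta_pos": [0,0.06,4.33],"rotation": [0,0,-0.1],"grip": 0.7}
    - {"delta_pos": [0,0.06,4.33],"rotation": [0,0,-0.1],"grip": 0.5}
    - {"delta_pos": [0,0.06,4.33],"rotation": [0,0,-0.1],"grip": 0.3}
    - {"delta_pos": [0,0.06,4.33],"rotation": [0,0,-0.1],"grip": 0.3}
    - {"delta_pos": [0,0.06,4.33],"rotation": [0,0,-0.1],"grip": 0.3}
    - {"delta_pos": [0,0.06,4.33],"rotation": [0,0,-0.1],"grip": 0.3}
    - {"delta_pos": [0,0.06,4.33],"rotation": [0,0,-0.1],"grip": 0.3}
  squeeze: 70

```text
time: 3.05
tool_pos: [0.4248, -0.2657, 0.0292]
orientation: [[0.385, 0.923, 0.001], [0.923, -0.385, -0.001], [-0.0, 0.002, -1.0]]
force: [-1.5, -0.2, 6.3]
width: 0.425
finger_force: 70.8
```

Request:
send_rows:
  steps:
    - {"delta_pos": [0,0,-0.2],"rotation": [0,0,0],"grip": 0.3}
    - {"delta_pos": [0,0,-0.6],"rotation": [0,0,0],"grip": 0.3}
    - {"delta_pos": [0,0,-1.2],"rotation": [0,0,0],"grip": 0.3}
    - {"delta_pos": [0,0,-1.9],"rotation": [0,0,0],"grip": 0.3}
    - {"delta_pos": [0,0,-2.7],"rotation": [0,0,0],"grip": 0.3}
    - {"delta_pos": [0,0,-3.3],"rotation": [0,0,0],"grip": 0.3}
    - {"delta_pos": [0,0,-3.3],"rotation": [0,0,0],"grip": 0.3}

```text
time: 3.75
tool_pos: [0.4259, -0.2664, 0.1636]
orientation: [[0.385, 0.923, 0.005], [0.923, -0.385, -0.003], [-0.001, 0.006, -1.0]]
force: [1.1, -0.2, -4.1]
width: 0.426
finger_force: 71.2
```

```bash
python3 - <<'E'
from h import *
o=status.get_obs();print(o['tool_pos'],o['force'],o['width'],o['finger_force']);to(.6756,-.0705,.16,7.03)
E
```

```text
[ 0.42591113 -0.26640683  0.16356871] [ 1.12355037 -0.15665446 -4.05894811] 0.4259451068505219 71.22446313500404
delta [6.92 3.87 0.11] rot [ 0.04  0.02 -3.71] t 3.75
```

Request:
send_rows:
  steps:
    - {"delta_pos": [0.3,0.2,0],"rotation": [0,0,-0.2],"grip": 0.3}
    - {"delta_pos": [1.0,0.6,0],"rotation": [0,0,-0.6],"grip": 0.3}
    - {"delta_pos": [1.8,1.0,0],"rotation": [0,0,-1.0],"grip": 0.3}
    - {"delta_pos": [2.6,1.45,0],"rotation": [0,0,-1.4],"grip": 0.3}
    - {"delta_pos": [3.4,1.9,0],"rotation": [0,0,-1.8],"grip": 0.3}
    - {"delta_pos": [4.2,2.35,0],"rotation": [0,0,-2.3],"grip": 0.3}
    - {"delta_pos": [5.0,2.8,0],"rotation": [0,0,-2.7],"grip": 0.3}
    - {"delta_pos": [5.8,3.25,0],"rotation": [0,0,-3.1],"grip": 0.3}
    - {"delta_pos": [6.4,3.6,0],"rotation": [0,0,-3.5],"grip": 0.3}
    - {"delta_pos": [6.8,3.8,0.1],"rotation": [0,0,-3.7],"grip": 0.3}
    - {"delta_pos": [6.92,3.87,0.1],"rotation": [0,0,-3.7],"grip": 0.3}
    - {"delta_pos": [6.92,3.87,0.1],"rotation": [0,0,-3.7],"grip": 0.3}
    - {"delta_pos": [6.92,3.87,0.1],"rotation": [0,0,-3.7],"grip": 0.3}

```text
time: 5.05
tool_pos: [0.6726, -0.0701, 0.1553]
orientation: [[-0.12, 0.993, -0.002], [0.993, 0.12, -0.0], [0.0, -0.002, -1.0]]
force: [-0.2, -0.4, -3.9]
width: 0.423
finger_force: 71.2
```

```bash
python3 - <<'E'
from h import *
c=snap('wrist','w2')
E
```

```text
(no output)
```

View pics/w2.png

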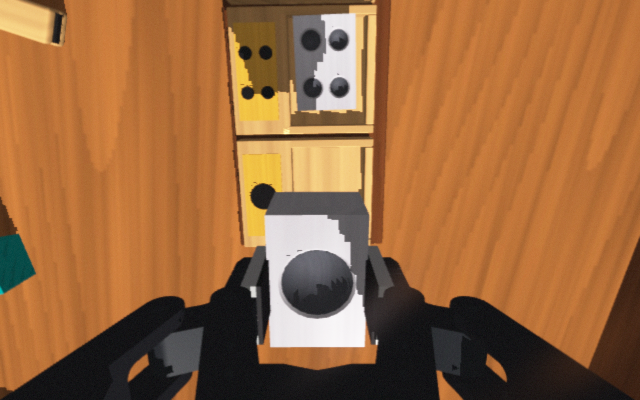

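In this view the disc sign is at (263,196) and the four dots centre on about (257,73). The disc bay's upper rim corners are (238,140) and (375,139). The held cup block's top corners are (268,215), (366,215), (365,346) and (270,347).

```bash
python3 - <<'E'
from h import *
np.set_printoptions(precision=4,suppress=True)
c=load('w2')
s=px2w(c,[(263,196),(256.7,72.7)],.021)[:,:2];d=s[1]-s[0];y=d/np.linalg.norm(d);x=np.array([y[1],-y[0]])
print('sign dist',np.linalg.norm(d),'yaw',np.arctan2(-y[0],y[1]))
yaw=.1226;x=np.array([np.cos(yaw),np.sin(yaw)]);y=np.array([-x[1],x[0]])
print('bay from sign',s[0]+.047*x,'middle',s[1]+.047*x)
r=px2w(c,[(238,140),(375,139)],.02)[:,:2];print('bay from rim',r.mean(0)+.017*x-.042*y,np.linalg.norm(r[1]-r[0]),np.arctan2(*(r[1]-r[0])[::-1]))
o=status.get_obs();b=px2w(c,[(268,215),(366,215),(365,346),(270,347)],o['tool_pos'][2]+.0048)[:,:2]
print('block',b.mean(0),'tool',o['tool_pos'],[np.linalg.norm(b[i]-b[i-1]) for i in range(4)]);l=b[0]+b[1]-b[2]-b[3];print(np.degrees(np.arctan2(l[1],l[0])))
E
```

```text
sign dist 0.08819620742041792 yaw 0.13103665985219734
bay from sign [ 0.6786 -0.0722] middle [0.6671 0.0152]
bay from rim [ 0.6817 -0.0716] 0.09969903225303352 0.1295391889360684
block [ 0.6725 -0.0704] tool [ 0.6727 -0.0703  0.1557] [np.float64(0.05601356090874033), np.float64(0.03536771321402485), np.float64(0.055510813436075786), np.float64(0.038313270971671844)]
97.20097776345543
```

```bash
python3 - <<'E'
from h import *
to(.679,-.0715,.06,7.35);to(.679,-.0715,.0395,7.35)
E
```

```text
delta [-0.05  0.16  2.39] rot [-0.01 -0.   -0.06] t 5.1
delta [-0.05  0.16  2.9 ] rot [-0.01 -0.   -0.06] t 5.1
```

Request:
send_rows:
  steps:
    - {"delta_pos": [-0.05,0.16,0.3],"rotation": [0,0,-0.06],"grip": 0.3}
    - {"delta_pos": [-0.05,0.16,0.8],"rotation": [0,0,-0.06],"grip": 0.3}
    - {"delta_pos": [-0.05,0.16,1.3],"rotation": [0,0,-0.06],"grip": 0.3}
    - {"delta_pos": [-0.05,0.16,1.8],"rotation": [0,0,-0.06],"grip": 0.3}
    - {"delta_pos": [-0.05,0.16,2.2],"rotation": [0,0,-0.06],"grip": 0.3}
    - {"delta_pos": [-0.05,0.16,2.4],"rotation": [0,0,-0.06],"grip": 0.3}
    - {"delta_pos": [-0.05,0.16,2.5],"rotation": [0,0,-0.06],"grip": 0.3}
    - {"delta_pos": [-0.05,0.16,2.6],"rotation": [0,0,-0.06],"grip": 0.3}
    - {"delta_pos": [-0.05,0.16,2.7],"rotation": [0,0,-0.06],"grip": 0.3}
    - {"delta_pos": [-0.05,0.16,2.8],"rotation": [0,0,-0.06],"grip": 0.3}
    - {"delta_pos": [-0.05,0.16,2.87],"rotation": [0,0,-0.06],"grip": 0.3}
    - {"delta_pos": [-0.05,0.16,2.87],"rotation": [0,0,-0.06],"grip": 0.3}
    - {"delta_pos": [-0.05,0.16,2.87],"rotation": [0,0,-0.06],"grip": 0.3}

```text
time: 6.4
tool_pos: [0.6804, -0.0707, 0.0414]
orientation: [[-0.129, 0.992, 0.0], [0.992, 0.129, 0.0], [-0.0, 0.0, -1.0]]
force: [0.7, -0.0, -4.2]
width: 0.427
finger_force: 71.2
```

Request:
send_rows:
  steps:
    - {"delta_pos": [0,0,0.03],"rotation": [0,0,0],"grip": 0.3}
    - {"delta_pos": [0,0,0.05],"rotation": [0,0,0],"grip": 0.3}
    - {"delta_pos": [0,0,0.05],"rotation": [0,0,0],"grip": 0.3}

```text
time: 6.7
tool_pos: [0.6804, -0.0708, 0.0393]
orientation: [[-0.129, 0.992, 0.0], [0.992, 0.129, -0.0], [-0.0, 0.0, -1.0]]
force: [-0.1, -0.2, -4.6]
width: 0.428
finger_force: 71.2
```

Request:
send_rows:
  steps:
    - {"delta_pos": [0,0,0.02],"rotation": [0,0,0],"grip": 0.3}
    - {"delta_pos": [0,0,0.03],"rotation": [0,0,0],"grip": 0.3}
    - {"delta_pos": [0,0,0.03],"rotation": [0,0,0],"grip": 0.3}

```text
time: 7.0
tool_pos: [0.6804, -0.0708, 0.0393]
orientation: [[-0.129, 0.992, 0.0], [0.992, 0.129, -0.0], [-0.0, 0.0, -1.0]]
force: [-3.7, 0.4, 6.6]
width: 0.431
finger_force: 72.6
```

Request:
send_rows:
  steps:
    - {"delta_pos": [0,0,0.0],"rotation": [0,0,0],"grip": 0.5}
    - {"delta_pos": [0,0,0.0],"rotation": [0,0,0],"grip": 0.6}
    - {"delta_pos": [0,0,0.0],"rotation": [0,0,0],"grip": 0.7}
    - {"delta_pos": [0,0,0.0],"rotation": [0,0,0],"grip": 0.7}
    - {"delta_pos": [0,0,-0.5],"rotation": [0,0,0],"grip": 0.7}
    - {"delta_pos": [0,0,-1.2],"rotation": [0,0,0],"grip": 0.8}
    - {"delta_pos": [0,0,-2.2],"rotation": [0,0,0],"grip": 1}
    - {"delta_pos": [0,0,-3.2],"rotation": [0,0,0],"grip": 1}
    - {"delta_pos": [0,0,-4],"rotation": [0,0,0],"grip": 1}
    - {"delta_pos": [0,0,-4],"rotation": [0,0,0],"grip": 1}
    - {"delta_pos": [0,0,-4],"rotation": [0,0,0],"grip": 1}

```text
time: 8.1
tool_pos: [0.6807, -0.0708, 0.1988]
orientation: [[-0.129, 0.992, 0.002], [0.992, 0.129, -0.0], [-0.0, 0.002, -1.0]]
force: [-0.3, -0.3, -0.6]
width: 0.999
finger_force: 0.0
```

```bash
python3 - <<'E'
from h import *
c=snap('wrist','w3')
to(.4147,.2331,.2,24.1)
E
```

```text
delta [ 8.39 -5.59 -0.06] rot [-0.   -0.   -2.08] t 8.15
```

View pics/w3.png

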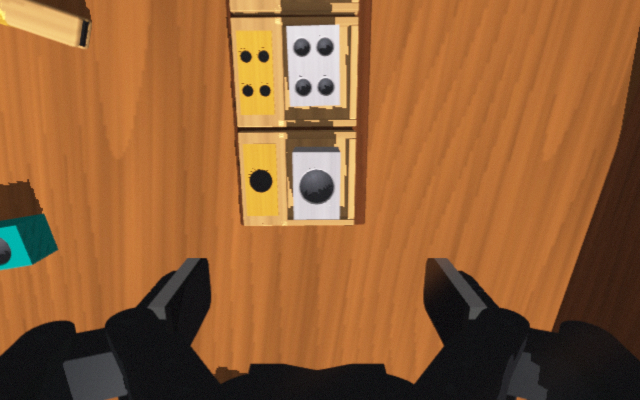

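The cup block is seated in the disc bay. Its top corners are about (293,152), (340,152), (340,220) and (293,219), with the disc sign at (261,181). The far wall runs from (238,131) to (355,131).

```bash
python3 - <<'E'
from h import *
c=load('w3');x=np.array([np.cos(.129),np.sin(.129)]);y=np.array([-x[1],x[0]])
b=px2w(c,[(293,152),(340,152),(340,220),(293,219)],.044)[:,:2].mean(0)
r=px2w(c,[(238,131),(355,131),(356,224),(244,225)],.02)[:,:2]
s=px2w(c,[(261,181),(254.5,73)],.021)[:,:2]
bay=[r.mean(0)+.017*x,s[0]+.047*x,s[1]+.047*x-.088*y];print('block',b)
for q in bay: print(q,(b-q)@x,(b-q)@y)
E
```

```text
block [ 0.68041029 -0.07144874]
[ 0.68143405 -0.0706807 ] -0.0011140594219760948 -0.0006299649971197571
[ 0.67913613 -0.07223137] 0.0013642522140816851 0.0006122117504391384
[ 0.67732078 -0.07150016] 0.0030704572996171414 -0.000346454574378309
```

Request:
send_rows:
  steps:
    - {"delta_pos": [8.4,-5.6,0],"rotation": [0,0,-2.1],"grip": 1}
    - {"delta_pos": [8.4,-5.6,0],"rotation": [0,0,-2.1],"grip": 1}
    - {"delta_pos": [8.4,-5.6,0],"rotation": [0,0,-2.1],"grip": 1}
    - {"delta_pos": [8.4,-5.6,0],"rotation": [0,0,-2.1],"grip": 1}
    - {"delta_pos": [8.4,-5.6,0],"rotation": [0,0,-2.1],"grip": 1}
    - {"delta_pos": [8.4,-5.6,0],"rotation": [0,0,-2.1],"grip": 1}
    - {"delta_pos": [8.4,-5.6,0],"rotation": [0,0,-2.1],"grip": 1}
    - {"delta_pos": [8.4,-5.6,0],"rotation": [0,0,-2.1],"grip": 1}
    - {"delta_pos": [8.4,-5.6,0],"rotation": [0,0,-2.1],"grip": 1}
    - {"delta_pos": [8.4,-5.6,0],"rotation": [0,0,-2.1],"grip": 1}
    - {"delta_pos": [8.4,-5.6,0],"rotation": [0,0,-2.1],"grip": 1}
    - {"delta_pos": [8.4,-5.6,0],"rotation": [0,0,-2.1],"grip": 1}
    - {"delta_pos": [8.4,-5.6,0],"rotation": [0,0,-2.1],"grip": 1}
    - {"delta_pos": [8.4,-5.6,0],"rotation": [0,0,-2.1],"grip": 1}

```text
time: 9.55
tool_pos: [0.4153, 0.2327, 0.1979]
orientation: [[-0.409, 0.913, -0.0], [0.913, 0.409, -0.0], [-0.0, -0.0, -1.0]]
force: [-0.3, 0.1, 0.2]
width: 1.001
finger_force: 0.0
```

```bash
python3 - <<'E'
from h import *
c=snap('wrist','w4')
E
```

```text
(no output)
```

View pics/w4.png

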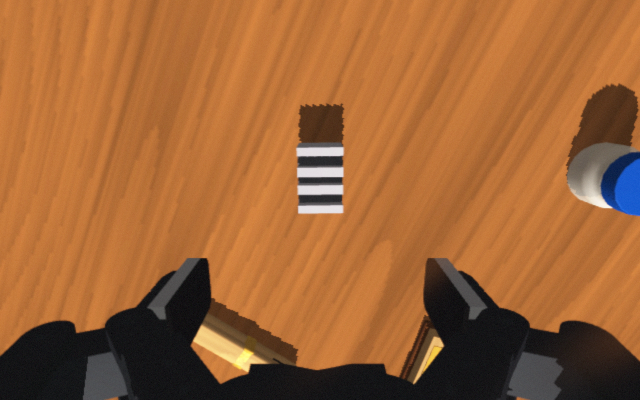

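The cup block is within about 3 mm of its bay centre. The grooved block is square to the gripper, with top corners at (297,148), (343,148), (343,214) and (298,214). The side face shows above it.

```bash
python3 - <<'E'
from h import *
c=load('w4')
b=px2w(c,[(297,148),(343,148),(343,214),(298,214)],.034)[:,:2];m=b.mean(0);print(m,[np.linalg.norm(b[i]-b[i-1]) for i in range(4)])
l=b[0]+b[1]-b[2]-b[3];a=np.degrees(np.arctan2(l[1],l[0]));print('long',a)
to(m[0],m[1],.028,a-90)
E
```

```text
[0.41669183 0.2350074 ] [np.float64(0.056253509443421584), np.float64(0.03732940189017577), np.float64(0.05626174940192022), np.float64(0.038426741878027935)]
long 114.80899370843156
delta [0.03 0.06 4.25] rot [-0.    0.   -0.08] t 9.6
```

Request:
send_rows:
  steps:
    - {"delta_pos": [0.03,0.05,1.0],"rotation": [0,0,-0.1],"grip": 1}
    - {"delta_pos": [0.03,0.05,2.0],"rotation": [0,0,-0.1],"grip": 1}
    - {"delta_pos": [0.03,0.05,2.8],"rotation": [0,0,-0.1],"grip": 1}
    - {"delta_pos": [0.03,0.05,3.3],"rotation": [0,0,-0.1],"grip": 1}
    - {"delta_pos": [0.03,0.05,3.8],"rotation": [0,0,-0.1],"grip": 1}
    - {"delta_pos": [0.03,0.05,4.1],"rotation": [0,0,-0.1],"grip": 1}
    - {"delta_pos": [0.03,0.05,4.25],"rotation": [0,0,-0.1],"grip": 1}
    - {"delta_pos": [0.03,0.05,4.25],"rotation": [0,0,-0.1],"grip": 0.7}
    - {"delta_pos": [0.03,0.05,4.25],"rotation": [0,0,-0.1],"grip": 0.5}
    - {"delta_pos": [0.03,0.05,4.25],"rotation": [0,0,-0.1],"grip": 0.3}
    - {"delta_pos": [0.03,0.05,4.25],"rotation": [0,0,-0.1],"grip": 0.3}
    - {"delta_pos": [0.03,0.05,4.25],"rotation": [0,0,-0.1],"grip": 0.3}
    - {"delta_pos": [0.03,0.05,4.25],"rotation": [0,0,-0.1],"grip": 0.3}
    - {"delta_pos": [0.03,0.05,4.25],"rotation": [0,0,-0.1],"grip": 0.3}
  squeeze: 70

```text
time: 11.0
tool_pos: [0.4168, 0.2357, 0.0292]
orientation: [[-0.423, 0.906, 0.002], [0.906, 0.423, 0.001], [0.0, 0.002, -1.0]]
force: [-0.9, -0.2, 7.7]
width: 0.431
finger_force: 70.4
```

Request:
send_rows:
  steps:
    - {"delta_pos": [0,0,-0.2],"rotation": [0,0,0],"grip": 0.3}
    - {"delta_pos": [0,0,-0.6],"rotation": [0,0,0],"grip": 0.3}
    - {"delta_pos": [0,0,-1.2],"rotation": [0,0,0],"grip": 0.3}
    - {"delta_pos": [0,0,-1.9],"rotation": [0,0,0],"grip": 0.3}
    - {"delta_pos": [0,0,-2.7],"rotation": [0,0,0],"grip": 0.3}
    - {"delta_pos": [0,0,-3.3],"rotation": [0,0,0],"grip": 0.3}
    - {"delta_pos": [0,0,-3.3],"rotation": [0,0,0],"grip": 0.3}
    - {"delta_pos": [0,0,-3.3],"rotation": [0,0,0],"grip": 0.3}

```text
time: 11.8
tool_pos: [0.4157, 0.2352, 0.1599]
orientation: [[-0.423, 0.906, 0.0], [0.906, 0.423, 0.0], [0.0, 0.0, -1.0]]
force: [0.6, 0.4, -6.2]
width: 0.425
finger_force: 72.0
```

```bash
python3 - <<'E'
from h import *
o=np.array([.679,-.0715]);q=o+.176*np.array([-np.sin(.129),np.cos(.129)]);print(q);to(q[0],q[1],.16,7.35)
E
```

```text
[0.65635892 0.10303762]
delta [-5.54  4.05 -0.  ] rot [ 0.   -0.    2.21] t 11.8
```

Request:
send_rows:
  steps:
    - {"delta_pos": [-0.3,0.2,0],"rotation": [0,0,0.1],"grip": 0.3}
    - {"delta_pos": [-0.9,0.65,0],"rotation": [0,0,0.4],"grip": 0.3}
    - {"delta_pos": [-1.6,1.15,0],"rotation": [0,0,0.7],"grip": 0.3}
    - {"delta_pos": [-2.3,1.7,0],"rotation": [0,0,0.9],"grip": 0.3}
    - {"delta_pos": [-3.0,2.2,0],"rotation": [0,0,1.2],"grip": 0.3}
    - {"delta_pos": [-3.7,2.7,0],"rotation": [0,0,1.5],"grip": 0.3}
    - {"delta_pos": [-4.4,3.2,0],"rotation": [0,0,1.8],"grip": 0.3}
    - {"delta_pos": [-5.0,3.65,0],"rotation": [0,0,2.0],"grip": 0.3}
    - {"delta_pos": [-5.4,3.95,0],"rotation": [0,0,2.2],"grip": 0.3}
    - {"delta_pos": [-5.55,4.05,0],"rotation": [0,0,2.2],"grip": 0.3}
    - {"delta_pos": [-5.55,4.05,0],"rotation": [0,0,2.2],"grip": 0.3}
    - {"delta_pos": [-5.55,4.05,0],"rotation": [0,0,2.2],"grip": 0.3}
    - {"delta_pos": [-5.55,4.05,0],"rotation": [0,0,2.2],"grip": 0.3}

```text
time: 13.1
tool_pos: [0.6556, 0.1031, 0.1595]
orientation: [[-0.13, 0.991, -0.002], [0.991, 0.13, -0.0], [0.0, -0.002, -1.0]]
force: [0.5, 0.2, -5.3]
width: 0.426
finger_force: 71.8
```

```bash
python3 - <<'E'
from h import *
c=snap('wrist','w5');to(.6564,.103,.0397,7.35)
E
```

```text
delta [-0.01  0.02  3.  ] rot [-0.01 -0.    0.02] t 13.15
```

View pics/w5.png

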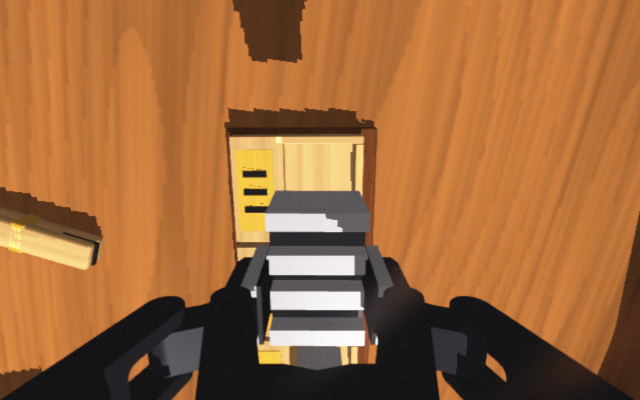

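The three-bar sign is centred at (255,191). The bay's far rim runs from (230,136) to (363,136), and the held block sits over the pocket. I'll check the offset.

```bash
python3 - <<'E'
from h import *
c=load('w5');x=np.array([np.cos(.129),np.sin(.129)]);y=np.array([-x[1],x[0]])
s=px2w(c,[(255,191)],.021)[0,:2]+.047*x
r=px2w(c,[(230,136),(363,136)],.02)[:,:2];print(s,r.mean(0)+.017*x-.042*y,np.linalg.norm(r[1]-r[0]))
b=px2w(c,[(267,211),(368,211),(364,345),(270,346)],status.get_obs()['tool_pos'][2]+.0048)[:,:2];print('block',b.mean(0))
E
```

```text
[0.65477134 0.10282116] [0.65701289 0.1028016 ] 0.09807287644186923
block [0.65543191 0.10376789]
```

Request:
send_rows:
  steps:
    - {"delta_pos": [0,0,0.3],"rotation": [0,0,0],"grip": 0.3}
    - {"delta_pos": [0,0,0.8],"rotation": [0,0,0],"grip": 0.3}
    - {"delta_pos": [0,0,1.4],"rotation": [0,0,0],"grip": 0.3}
    - {"delta_pos": [0,0,1.9],"rotation": [0,0,0],"grip": 0.3}
    - {"delta_pos": [0,0,2.3],"rotation": [0,0,0],"grip": 0.3}
    - {"delta_pos": [0,0,2.5],"rotation": [0,0,0],"grip": 0.3}
    - {"delta_pos": [0,0,2.6],"rotation": [0,0,0],"grip": 0.3}
    - {"delta_pos": [0,0,2.7],"rotation": [0,0,0],"grip": 0.3}
    - {"delta_pos": [0,0,2.8],"rotation": [0,0,0],"grip": 0.3}
    - {"delta_pos": [0,0,2.9],"rotation": [0,0,0],"grip": 0.3}
    - {"delta_pos": [0,0,2.95],"rotation": [0,0,0],"grip": 0.3}
    - {"delta_pos": [0,0,2.98],"rotation": [0,0,0],"grip": 0.3}
    - {"delta_pos": [0,0,2.98],"rotation": [0,0,0],"grip": 0.3}
    - {"delta_pos": [0,0,2.98],"rotation": [0,0,0],"grip": 0.3}

```text
time: 14.55
tool_pos: [0.6569, 0.1027, 0.041]
orientation: [[-0.129, 0.992, 0.0], [0.992, 0.129, 0.0], [-0.0, 0.0, -1.0]]
force: [0.1, 0.3, -5.7]
width: 0.424
finger_force: 71.8
```

Request:
send_rows:
  steps:
    - {"delta_pos": [0,0,0.02],"rotation": [0,0,0],"grip": 0.3}
    - {"delta_pos": [0,0,0.03],"rotation": [0,0,0],"grip": 0.3}
    - {"delta_pos": [0,0,0.03],"rotation": [0,0,0],"grip": 0.3}

```text
time: 14.85
tool_pos: [0.6568, 0.1027, 0.0397]
orientation: [[-0.129, 0.992, -0.0], [0.992, 0.129, 0.0], [0.0, -0.0, -1.0]]
force: [0.4, -0.7, -5.6]
width: 0.427
finger_force: 71.8
```

Request:
send_rows:
  steps:
    - {"delta_pos": [0,0,0.015],"rotation": [0,0,0],"grip": 0.3}
    - {"delta_pos": [0,0,0.03],"rotation": [0,0,0],"grip": 0.3}
    - {"delta_pos": [0,0,0.03],"rotation": [0,0,0],"grip": 0.3}

```text
time: 15.15
tool_pos: [0.6569, 0.1028, 0.0393]
orientation: [[-0.129, 0.992, 0.0], [0.992, 0.129, 0.0], [0.0, 0.0, -1.0]]
force: [-3.3, -0.4, 4.2]
width: 0.425
finger_force: 72.9
```

On the floor, at the same height as the first block. Releasing and retreating.

Request:
send_rows:
  steps:
    - {"delta_pos": [0,0,0.0],"rotation": [0,0,0],"grip": 0.5}
    - {"delta_pos": [0,0,0.0],"rotation": [0,0,0],"grip": 0.6}
    - {"delta_pos": [0,0,0.0],"rotation": [0,0,0],"grip": 0.7}
    - {"delta_pos": [0,0,0.0],"rotation": [0,0,0],"grip": 0.7}
    - {"delta_pos": [0,0,-0.5],"rotation": [0,0,0],"grip": 0.7}
    - {"delta_pos": [0,0,-1.2],"rotation": [0,0,0],"grip": 0.8}
    - {"delta_pos": [0,0,-2.2],"rotation": [0,0,0],"grip": 1}
    - {"delta_pos": [0,0,-3.2],"rotation": [0,0,0],"grip": 1}
    - {"delta_pos": [-1,0,-4],"rotation": [0,0,0],"grip": 1}
    - {"delta_pos": [-2,0,-4.5],"rotation": [0,0,0],"grip": 1}
    - {"delta_pos": [-2,0,-4.5],"rotation": [0,0,0],"grip": 1}
    - {"delta_pos": [-2,0,-4.5],"rotation": [0,0,0],"grip": 1}

```text
time: 16.35
tool_pos: [0.6674, 0.0227, 0.2189]
orientation: [[-0.127, 0.992, 0.001], [0.992, 0.127, 0.0], [0.0, 0.001, -1.0]]
force: [-0.6, 0.7, -0.8]
width: 0.995
finger_force: 0.0
```

```bash
python3 - <<'E'
from h import *
c=snap('wrist','w6')
E
```

```text
(no output)
```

View pics/w6.png

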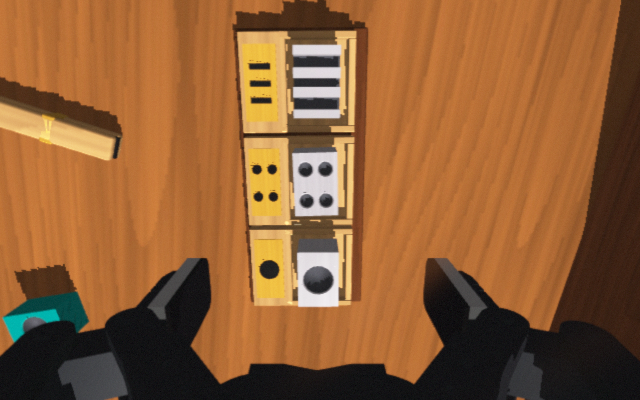

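All three blocks sit flat, each beside its own sign: grooves at (317,82), four hollows at (316,182) and cup at (318,278). The gripper is clear, so I'm handing in.

```bash
python3 -c "
from station import workorder
print(workorder.sign_off())"
```

```text
the job is handed in; nothing more can be done
None
```

I put both blocks back in their bays and handed the job in at about 16 s of the 48 s limit. The last picture shows all three blocks flat beside their own signs, but the sign-off returned no verdict.

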